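# Let a hinge pin out of the wide pedal-lift dispenser

### The job

Let the hinge pin out of the wider of the two pedal-lift dispensers: press its pedal fully down so that the lid rises and the pin rolls out into the trough, then ease the pedal slowly back up so that the lid comes down softly and is shut. Leave the narrow dispenser shut.

Things in the scene. Friction and masses are not known exactly. Their poses are not given: they have to be found in the camera images.
- wide_dispenser: Wooden pedal-lift dispenser fixed to the counter, 126 mm wide (y), 130 tall. Origin on the counter under the box; x runs from pedal to outlet, z up. Box x -67 to 60 mm. Pedal pad 50 x 60 mm, dark steel: top centre at (-180, 0, 60) mm at rest, level. It turns about a line along y at x -80, z 50 mm; fully down (0.30 rad, at a stop) the pad centre is 30 mm lower, tilted 17 degrees.
- wide_lid (a joint): Its brass-framed clear lid with front flap, hinged at the pedal side and linked to the pedal: 0 = shut, 0.57 rad = fully raised, 1.9 times the pedal's angle. A spring lifts the pedal: about 4 N at the pad at rest, 8 to 11 N fully down; let go, it snaps up and the lid slams. Soft means under 2.5 rad/s: the pad rising slower than 130 mm/s at every moment.
- hinge_pin: Round brass pin, 16 mm thick, 90 mm long along its own y, origin at its middle. It lies on a slope behind the lid's flap and rolls out by itself within 1 s of the lid being raised, into the open trough: x 53 to 119 mm inside in the dispenser's frame, 110 mm wide, floor 15 mm and rim 45 mm above the counter.
- narrow_lid (a joint): Lid of the other dispenser, of the same shape and materials but only 76 mm wide and holding a short bush (42 mm), standing to the left or right of the wide one, with its own pedal: 0 = shut, positive = raised. It must stay shut.

How it is judged:
By the outcome, as a careful person would: the job done as asked, in the order asked, and still so for the second after the job is handed in, with the robot touching nothing.
It also fails if it takes over 32 s, if anything falls off the work surface, if the arm or the gripper's body presses on something with over 40 N, if the wrist force passes 120 N, or if a joint passes its speed limit or range.

### The arm

A 7-joint arm with a two-finger parallel gripper is mounted at the origin on the work surface. World frame = base frame: x ahead of the robot, y to its left, z up, the work surface at z = 0. Lengths are in m, angles in rad, forces in N, time in s.
With the tool pointing down it reaches from about 0.4 to 0.875 m from the base axis. Payload 19.3 kg.
Tool frame: the origin (TCP) lies at the very end of the fingers, on their centre line; the grasp point (between the pads) lies 19 mm behind it; z points along the fingers, y is the direction in which the jaws open and shut (so a half turn about z gives the same grasp; the last joint's range is limited). The gripper opens to 85 mm and grips with 20 to 120 N. Pads are 22 mm wide; open, the fingers measure 114 mm over their backs; the gripper's body (76 mm by 85 mm) begins 54 mm behind the grasp point. The pads swing forward as they close: fully open they stand 13 mm farther back than shut.
Start: joints at [1.046, 0.521, -0.036, 1.599, 0.021, 1.021, -0.113], TCP at [0.275, -0.561, 0.231] pointing down, gripper open.
Joint ranges: [-2.91, 2.91], [-0.3, 2.13], [-1.5, 1.42], [0.17, 2.43], [-1.26, 4.41], [0.16, 1.93], [-2.52, 2.52]. Speed limits (rad/s): [1.89, 1.89, 2.39, 2.39, 3.01, 3.01, 3.01].

### API

Orientations are given as [roll, pitch, yaw] about the fixed x, y, z axes, in that order (R = Rz(yaw) Ry(pitch) Rx(roll)).
In Python, from workcell import bot gives the robot as it stands.
- The arm moves only by the tool apply_moves, never from a script. Its argument "commands" is a list of rows, each an object with "travel": the shift along the tool's x, y, z in m, a list of three; "twist": the turn, a rotation vector about the tool's x, y, z in degrees, a list of three; "claw": the finger opening in m, from 0 to 0.0854. A call has 1 to 10 rows; each row is the pose to reach, as a shift and turn from the pose commanded when the call began, along the tool's axes at that moment; what a row does not reach only later rows make up. A row lasts 1/10 s, in which the tool goes at most 50 mm and 8.59 degrees, less where a joint would pass 70% of its speed; a pose out of reach is approached as far as the arm can. A call with a gripper value outside its range is refused whole. The fingers move at their own pace and stop on an object; "force" is the grip in N (left out, the last holds). Time passes only in rows, so rows that repeat a pose let the fingers close. It gives the time, the measured TCP pose, the force and the opening at its end, in the units of the state.
- bot.observe(): the state, without advancing time (a new reading comes with each control period).
- bot.grab_frame(name): name is "scene" or "side" or "wrist"; returns a dict with "frame" (480x640x3 uint8, blue, green, red), "fx", "fy", "cx", "cy" (pixels), "pose" (4x4, takes a point from camera to world coordinates); the wrist camera has in their place "tool_from_camera" (4x4, takes a point from camera to tool coordinates, whose origin is the TCP and whose axes are the flange's). Camera axes: x right, y up, looking along -z (the intrinsics and any distortion apply to the point x, -y, -z); pixel columns grow to the right and rows downward; lengths in m; the calibration is good to about 2 mm. The wrist camera is an equidistant fisheye: a pixel r from the principal point sees the ray r / f radians off the axis. A picture is of the moment at which its call begins: read the wrist's pose just before it. There is no depth.
- bot.job_done(): hands the job in, once; it reports no verdict.
The state is a dict: "clock": time; "qpos": joint angles; "qd": joint speeds; "joint_efforts": joint torques, N m; "position": TCP position; "tool_rot": TCP orientation; "force": force on the tool from outside, world axes, zero at the start; "moment": the same for the moment, N m; "grip_width": finger opening in m.
Only numpy, scipy, OpenCV 4.12 (cv2) and the standard library are available. Lean on these libraries where they do the work, as an engineer would, in place of code of your own. Each camera call takes 0.05 s, during which the arm holds its last target.

## Working session

There is one attempt and no reset: what is moved stays moved. The work goes in short steps, Python scripts to look and compute and a tool call to move; the robot and the scene stay as the last step left them, time stands still between calls to the robot, and variables do not carry over. Pictures are saved under pics/ and viewed, and the job is handed in when it is done.

Besides the shell and the picture viewer there is one more tool, called after "Call:" by a JSON object that holds its "api" and its "payload", one argument or row to a line. apply_moves: Moves the arm, as the interface text tells. Its arguments: {"type":"object","properties":{"commands":{"type":"array"},"force":{"type":"number"}},"required":["commands"]}

```bash
mkdir -p pics; python3 - <<'E'
from workcell import bot
import cv2,pickle
s=bot.observe();print(s)
d={}
for n in("scene","side","wrist"):
    f=bot.grab_frame(n);d[n]=f;cv2.imwrite(f"pics/{n}0.png",f["frame"])
    print(n,{k:v for k,v in f.items() if k!="frame"})
pickle.dump((s,d),open("f0.pkl","wb"))
E
```

```text
{'clock': 0.0, 'qpos': array([ 1.04578203,  0.52201181, -0.03629404,  1.59998695,  0.0212277 ,
        1.02107454, -0.11277903]), 'qd': array([ 3.62597455e-04, -2.82300834e-05,  9.51769130e-05,  1.83153655e-03,
       -1.28601748e-03,  7.88156591e-04,  3.51195708e-04]), 'joint_efforts': array([-1.18580650e-03, -9.27086091e+01,  1.97972618e+00, -3.69924116e+01,
        1.79553987e-02,  8.21355439e-03,  1.04589310e-04]), 'position': array([ 0.27436324, -0.56120488,  0.23073502]), 'tool_rot': array([-3.14050349e+00,  1.16875517e-04,  4.54810529e-01]), 'force': array([-0.7225284 ,  0.39540179, -0.82530072]), 'moment': array([-0.00449434,  0.03659939,  0.01820617]), 'grip_width': 0.0852739970676895}
scene {'fx': 438.5782233841718, 'fy': 438.5782233841718, 'cx': 323.79750703230746, 'cy': 237.50603985795706, 'pose': array([[ 0.71433043, -0.41686074,  0.56210245,  1.04004588],
       [ 0.69978075,  0.43265655, -0.56843223, -0.40252328],
       [-0.00624023,  0.79939692,  0.60077086,  0.52420522],
       [ 0.        ,  0.        ,  0.        ,  1.        ]])}
side {'fx': 447.25306688154024, 'fy': 447.25306688154024, 'cx': 329.69114274224205, 'cy': 239.57008547411206, 'pose': array([[-0.69976867,  0.35821228, -0.61806777,  0.1884999 ],
       [-0.7143675 , -0.34883316,  0.6066255 ,  0.46837366],
       [ 0.00169817,  0.86602505,  0.49999773,  0.4975855 ],
       [ 0.        ,  0.        ,  0.        ,  1.        ]])}
wrist {'fx': 371.64829954431775, 'fy': 371.64829954431775, 'cx': 322.50245870222494, 'cy': 238.52932205618262, 'tool_from_camera': array([[ 9.39965825e-04,  9.49920225e-01,  3.12491092e-01,
         8.06228172e-02],
       [ 9.99999554e-01, -8.64704803e-04, -3.79418256e-04,
         7.87107126e-04],
       [-9.02045272e-05,  3.12491309e-01, -9.49920614e-01,
        -1.40676673e-01],
       [ 0.00000000e+00,  0.00000000e+00,  0.00000000e+00,
         1.00000000e+00]])}
```

View pics/scene0.png

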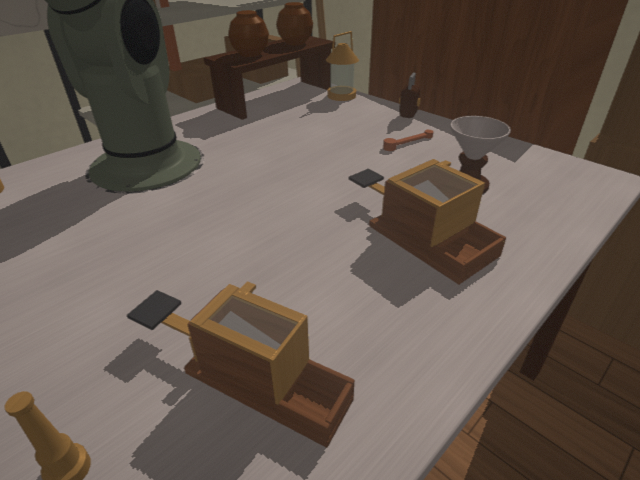

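View pics/side0.png

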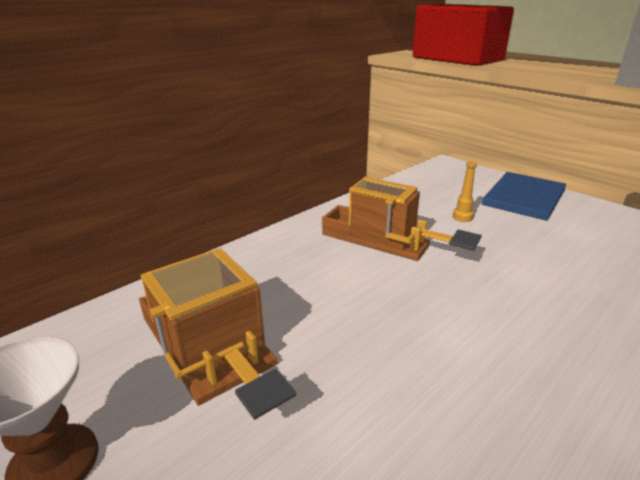

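View pics/wrist0.png

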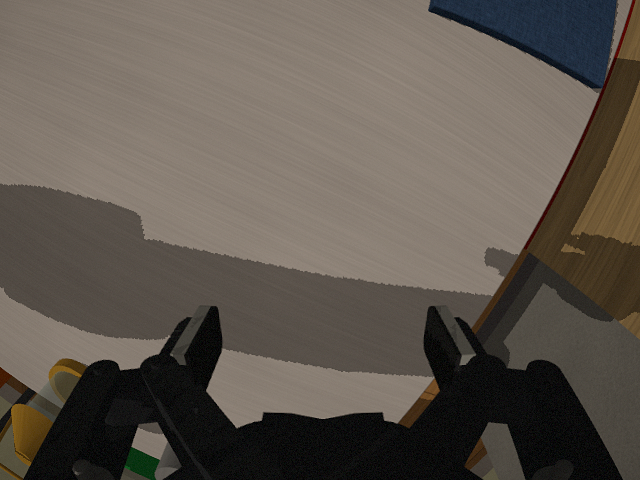

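```bash
python3 - <<'E'
import pickle,cv2,numpy as np
s,d=pickle.load(open("f0.pkl","rb"))
def crop(n,x,y,w,h,o):
    c=d[n]["frame"][y:y+h,x:x+w];return cv2.resize(c,(400,300),interpolation=cv2.INTER_CUBIC)
r1=np.hstack([crop("scene",110,270,260,195,0),crop("scene",330,130,200,150,0)])
r2=np.hstack([crop("side",310,140,200,150,0),crop("side",110,240,240,180,0)])
cv2.imwrite("pics/crop.png",np.vstack([r1,r2]))
# pads: dark neutral mask
for n in("scene","side"):
    f=d[n];im=f["frame"].astype(int)
    m=((im.max(2)<75)&(im.max(2)-im.min(2)<14)).astype(np.uint8)
    k,l,st,c=cv2.connectedComponentsWithStats(m)
    for i in range(1,k):
        if st[i,4]>100:print(n,st[i],c[i])
E
```

```text
scene [   44     0   157   194 18121] [116.95910822  85.26047128]
scene [  0 142  11  26 160] [  3.36875 157.875  ]
scene [349 169  34  19 360] [365.69444444 177.83888889]
scene [ 127  291   54   39 1099] [153.84804368 309.58689718]
side [452 231  28  19 266] [466.2481203  238.81578947]
side [ 237  370   59   48 1506] [265.95086321 393.03851262]
```

View pics/crop.png

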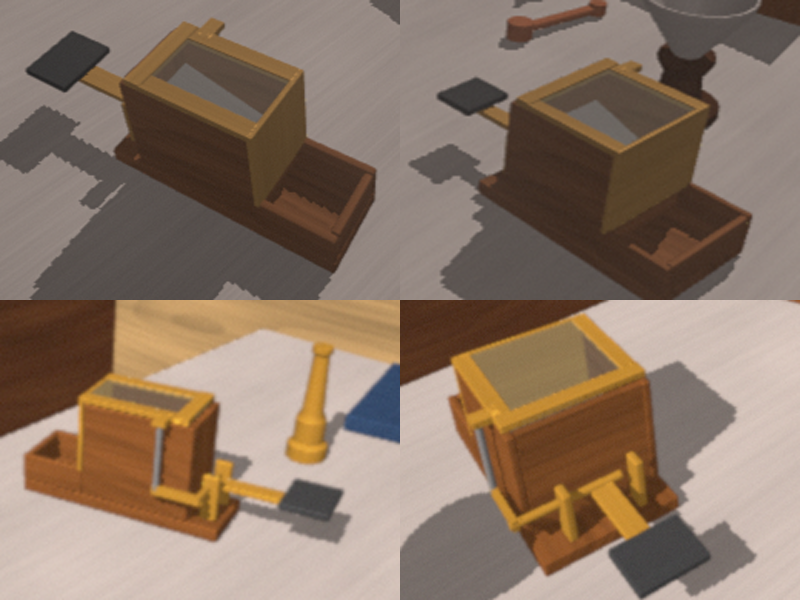

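```bash
cat > h.py <<'E'
import numpy as np,cv2
def ray(f,p):
    q=np.array([(p[0]-f["cx"])/f["fx"],-(p[1]-f["cy"])/f["fy"],-1.])
    return f["pose"][:3,3],f["pose"][:3,:3]@q
def onz(f,p,z):
    o,d=ray(f,p);return o+d*(z-o[2])/d[2]
def tri(f,p,g,q):
    A=[];b=[]
    for ff,pp in((f,p),(g,q)):
        o,d=ray(ff,pp);d=d/np.linalg.norm(d);M=np.eye(3)-np.outer(d,d);A.append(M);b.append(M@o)
    A=np.vstack(A);b=np.hstack(b);x,r,*_=np.linalg.lstsq(A,b,rcond=None);return x,r
E
python3 - <<'E'
import pickle
from h import *
np.set_printoptions(precision=4,suppress=True)
s,d=pickle.load(open("f0.pkl","rb"));S,D=d["scene"],d["side"]
W=(330,130,.5);
sc=lambda x,y:(330+(x-400)*.5,130+y*.5)      # wide in scene
sl=lambda x,y:(110+x*.65,270+y*.65)          # narrow scene
dw=lambda x,y:(110+(x-400)*.6,240+(y-300)*.6) # wide in side
dn=lambda x,y:(310+x*.5,140+(y-300)*.5)
print("pads tri",tri(S,(365.7,177.8),D,(265.95,393.0)),tri(S,(153.85,309.6),D,(466.2,238.8)))
# lid corners z=.13: outer
for nm,c in(("wide scene",[sc(514,102),sc(618,152),sc(708,106),sc(612,62)]),("narrow scene",[sl(122,82),sl(250,135),sl(303,72),sl(190,26)])):
    P=np.array([onz(S,p,.13)for p in c]);print(nm,P,np.linalg.norm(np.diff(np.vstack([P,P[:1]]),axis=0),axis=1))
for nm,c in(("wide side",[dw(452,358),dw(583,315),dw(648,375),dw(498,432)]),):
    P=np.array([onz(D,p,.13)for p in c]);print(nm,P,np.linalg.norm(np.diff(np.vstack([P,P[:1]]),axis=0),axis=1))
for f,p in((S,(365,178)),(D,(266,393))):
    im=f["frame"].astype(int);m=((im.max(2)<75)&(im.max(2)-im.min(2)<14)).astype(np.uint8)
    k,l,st,c=cv2.connectedComponentsWithStats(m);i=l[p[1],p[0]]
    cs,_=cv2.findContours((l==i).astype(np.uint8),0,2);
    q=cv2.approxPolyDP(cv2.convexHull(cs[0]),3,True)[:,0]
    print(q.tolist());print(np.array([onz(f,x,.06)for x in q]))
E
```

```text
pads tri (array([0.5175, 0.2557, 0.0569]), array([0.])) (array([ 0.5464, -0.2586,  0.0579]), array([0.]))
wide scene [[0.6346 0.1706 0.13  ]
 [0.7475 0.1641 0.13  ]
 [0.7638 0.2845 0.13  ]
 [0.6551 0.2983 0.13  ]] [0.1131 0.1215 0.1096 0.1293]
narrow scene [[ 0.6749 -0.262   0.13  ]
 [ 0.7844 -0.2255  0.13  ]
 [ 0.768  -0.1574  0.13  ]
 [ 0.6614 -0.1878  0.13  ]] [0.1154 0.07   0.1108 0.0754]
wide side [[0.7601 0.2887 0.13  ]
 [0.743  0.1681 0.13  ]
 [0.6213 0.1822 0.13  ]
 [0.641  0.307  0.13  ]] [0.1219 0.1225 0.1263 0.1206]
[[382, 177], [364, 187], [349, 178], [367, 169]]
[[0.5442 0.2787 0.06  ]
 [0.5436 0.2195 0.06  ]
 [0.4958 0.2263 0.06  ]
 [0.4976 0.2842 0.06  ]]
[[275, 370], [295, 395], [254, 417], [237, 390]]
[[0.5368 0.2257 0.06  ]
 [0.4878 0.2335 0.06  ]
 [0.4967 0.2883 0.06  ]
 [0.5437 0.2797 0.06  ]]
```

```bash
python3 - <<'E'
import pickle
from h import *
from scipy.spatial.transform import Rotation as Ro
np.set_printoptions(precision=4,suppress=True)
s,d=pickle.load(open("f0.pkl","rb"));S,D=d["scene"],d["side"]
print("candle top",tri(S,(21,402),D,(471,164)))
print("goblet top",tri(S,(479,130),D,(25,370)))
R=Ro.from_euler("xyz",s["tool_rot"]);p=s["position"]
for t in([0.30,-0.52,0.26],[0.42,-0.1,0.26],[0.518,0.255,0.20]):print(t,R.inv().apply(np.array(t)-p))
Rt=Ro.from_euler("xyz",[np.pi,0,np.radians(82.3)]);print(np.degrees((R.inv()*Rt).as_rotvec()))
E
```

```text
candle top (array([ 0.6531, -0.4359,  0.1389]), array([0.]))
goblet top (array([0.6548, 0.46  , 0.1431]), array([0.]))
[0.3, -0.52, 0.26] [ 0.0411 -0.0258 -0.0292]
[0.42, -0.1, 0.26] [ 0.3334 -0.3504 -0.0289]
[0.518, 0.255, 0.2] [ 0.5774 -0.6262  0.0313]
[ -0.0606  -0.0245 -56.2413]
```

Call:
{"api": "apply_moves", "payload": {
  "commands": [
    {"travel":[0.03,-0.03,-0.01],"twist":[0,0,0],"claw":0.0},
    {"travel":[0.33,-0.35,-0.02],"twist":[0,0,-28],"claw":0.0},
    {"travel":[0.33,-0.35,-0.02],"twist":[0,0,-28],"claw":0.0},
    {"travel":[0.33,-0.35,-0.02],"twist":[0,0,-28],"claw":0.0},
    {"travel":[0.33,-0.35,-0.02],"twist":[0,0,-28],"claw":0.0},
    {"travel":[0.33,-0.35,-0.02],"twist":[0,0,-28],"claw":0.0},
    {"travel":[0.33,-0.35,-0.02],"twist":[0,0,-28],"claw":0.0},
    {"travel":[0.33,-0.35,-0.02],"twist":[0,0,-28],"claw":0.0},
    {"travel":[0.33,-0.35,-0.02],"twist":[0,0,-28],"claw":0.0},
    {"travel":[0.33,-0.35,-0.02],"twist":[0,0,-28],"claw":0.0}
  ],
  "force": 40
}}

```text
clock: 1.15
position: [0.4176, -0.0994, 0.2515]
tool_rot: [3.141, -0.0, 0.945]
force: [0.5, -1.1, -0.4]
grip_width: 0.0001
```

Call:
{"api": "apply_moves", "payload": {
  "commands": [
    {"travel":[0.345,-0.126,0.03],"twist":[0,0,-28],"claw":0.0},
    {"travel":[0.345,-0.126,0.03],"twist":[0,0,-28],"claw":0.0},
    {"travel":[0.345,-0.126,0.03],"twist":[0,0,-28],"claw":0.0},
    {"travel":[0.345,-0.126,0.03],"twist":[0,0,-28],"claw":0.0},
    {"travel":[0.345,-0.126,0.03],"twist":[0,0,-28],"claw":0.0},
    {"travel":[0.345,-0.126,0.03],"twist":[0,0,-28],"claw":0.0},
    {"travel":[0.345,-0.126,0.03],"twist":[0,0,-28],"claw":0.0},
    {"travel":[0.345,-0.126,0.06],"twist":[0,0,-28],"claw":0.0},
    {"travel":[0.345,-0.126,0.11],"twist":[0,0,-28],"claw":0.0},
    {"travel":[0.345,-0.126,0.14],"twist":[0,0,-28],"claw":0.0}
  ]
}}

```text
clock: 2.15
position: [0.5165, 0.2513, 0.1081]
tool_rot: [-3.139, 0.001, 1.433]
force: [1.8, -0.7, -0.2]
grip_width: 0.0004
```

```bash
python3 - <<'E'
from workcell import bot
import cv2,numpy as np
s=bot.observe();print(s["clock"],s["position"],s["tool_rot"],s["force"])
a=bot.grab_frame("scene")["frame"][40:280,260:580];b=bot.grab_frame("side")["frame"][180:480,100:500]
cv2.imwrite("pics/p1.png",np.hstack([cv2.resize(a,(400,300)),b]))
E
```

```text
2.15 [0.51649482 0.25130868 0.10810981] [-3.13919922e+00  1.30992053e-03  1.43349427e+00] [ 1.84309846 -0.65022928 -0.1639843 ]
```

View pics/p1.png

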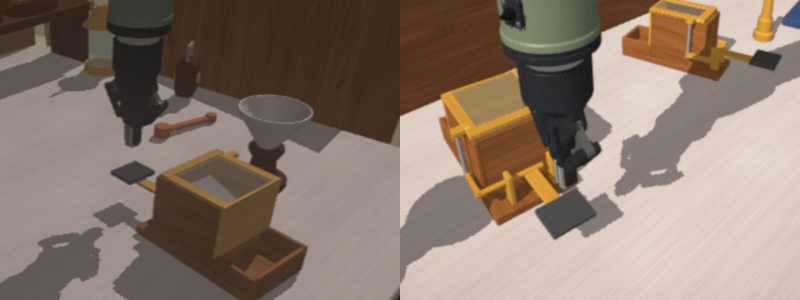

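Call:
{"api": "apply_moves", "payload": {
  "commands": [
    {"travel":[0,0,0.02],"twist":[0,0,0],"claw":0.0},
    {"travel":[0,0,0.035],"twist":[0,0,0],"claw":0.0},
    {"travel":[0,0,0.042],"twist":[0,0,0],"claw":0.0},
    {"travel":[0,0,0.046],"twist":[0,0,0],"claw":0.0},
    {"travel":[0,0,0.049],"twist":[0,0,0],"claw":0.0},
    {"travel":[0,0,0.052],"twist":[0,0,0],"claw":0.0},
    {"travel":[0,0,0.055],"twist":[0,0,0],"claw":0.0},
    {"travel":[0,0,0.058],"twist":[0,0,0],"claw":0.0},
    {"travel":[0,0,0.06],"twist":[0,0,0],"claw":0.0},
    {"travel":[0,0,0.06],"twist":[0,0,0],"claw":0.0}
  ]
}}

```text
clock: 3.25
position: [0.5177, 0.2514, 0.0512]
tool_rot: [-3.142, -0.0, 1.432]
force: [-2.2, 0.9, 5.1]
grip_width: -0.0
```

Call:
{"api": "apply_moves", "payload": {
  "commands": [
    {"travel":[0,0,0.003],"twist":[0,0,0],"claw":0.0},
    {"travel":[0,0,0.006],"twist":[0,0,0],"claw":0.0},
    {"travel":[0,0,0.009],"twist":[0,0,0],"claw":0.0},
    {"travel":[0,0,0.012],"twist":[0,0,0],"claw":0.0},
    {"travel":[0,0,0.014],"twist":[0,0,0],"claw":0.0},
    {"travel":[0,0,0.014],"twist":[0,0,0],"claw":0.0}
  ]
}}

```text
clock: 3.85
position: [0.5184, 0.2513, 0.0375]
tool_rot: [3.141, -0.001, 1.432]
force: [0.2, 0.4, 6.8]
grip_width: -0.0001
```

```bash
python3 - <<'E'
from workcell import bot
import cv2,numpy as np
s=bot.observe();print(s["clock"],s["position"],s["tool_rot"],s["force"])
a=bot.grab_frame("scene")["frame"][40:280,260:580];b=bot.grab_frame("side")["frame"][180:480,100:500]
cv2.imwrite("pics/p2.png",np.hstack([cv2.resize(a,(400,300)),b]))
E
```

```text
3.85 [0.51836738 0.25129768 0.0375114 ] [ 3.14061541e+00 -5.35298203e-04  1.43201461e+00] [0.21918592 0.44841695 6.79373505]
```

View pics/p2.png

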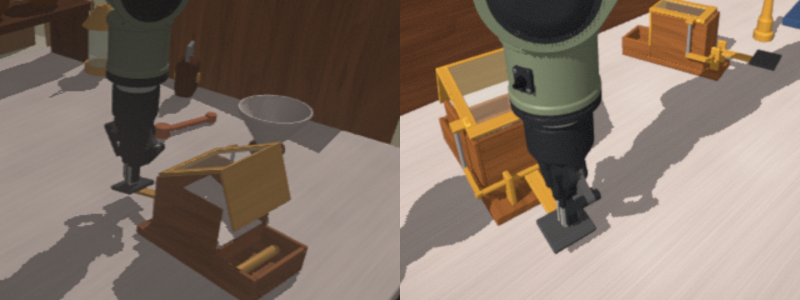

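The lid is partly up and the pin has already rolled into the trough (scene crop at 258,260). I'll keep pressing until the pedal reaches its stop.

Call:
{"api": "apply_moves", "payload": {
  "commands": [
    {"travel":[0,0,0.002],"twist":[0,0,0],"claw":0.0},
    {"travel":[0,0,0.004],"twist":[0,0,0],"claw":0.0},
    {"travel":[0,0,0.005],"twist":[0,0,0],"claw":0.0},
    {"travel":[0,0,0.005],"twist":[0,0,0],"claw":0.0}
  ]
}}

```text
clock: 4.35
position: [0.5188, 0.2513, 0.0328]
tool_rot: [3.14, -0.001, 1.432]
force: [1.8, -0.5, 8.2]
grip_width: 0.0001
```

Call:
{"api": "apply_moves", "payload": {
  "commands": [
    {"travel":[0,0,0.001],"twist":[0,0,0],"claw":0.0},
    {"travel":[0,0,0.002],"twist":[0,0,0],"claw":0.0},
    {"travel":[0,0,0.002],"twist":[0,0,0],"claw":0.0}
  ]
}}

```text
clock: 4.65
position: [0.5191, 0.2513, 0.0312]
tool_rot: [3.139, -0.001, 1.432]
force: [0.9, -1.7, 16.2]
grip_width: -0.0004
```

Call:
{"api": "apply_moves", "payload": {
  "commands": [
    {"travel":[0,0,0.001],"twist":[0,0,0],"claw":0.0},
    {"travel":[0,0,0.001],"twist":[0,0,0],"claw":0.0},
    {"travel":[0,0,0.001],"twist":[0,0,0],"claw":0.0}
  ]
}}

```text
clock: 4.95
position: [0.5193, 0.2513, 0.0307]
tool_rot: [3.139, -0.001, 1.432]
force: [0.1, -2.8, 22.7]
grip_width: -0.0
```

```bash
python3 - <<'E'
from workcell import bot
import cv2,numpy as np
s=bot.observe();print(s["clock"],s["position"],s["tool_rot"],s["force"])
a=bot.grab_frame("scene")["frame"][40:280,260:580];b=bot.grab_frame("side")["frame"][180:480,100:500]
cv2.imwrite("pics/p3.png",np.hstack([cv2.resize(a,(400,300)),b]))
E
```

```text
4.95 [0.51932097 0.25131915 0.03073673] [ 3.13863763e+00 -1.05679214e-03  1.43161244e+00] [ 0.13658004 -2.79776381 22.73004495]
```

View pics/p3.png

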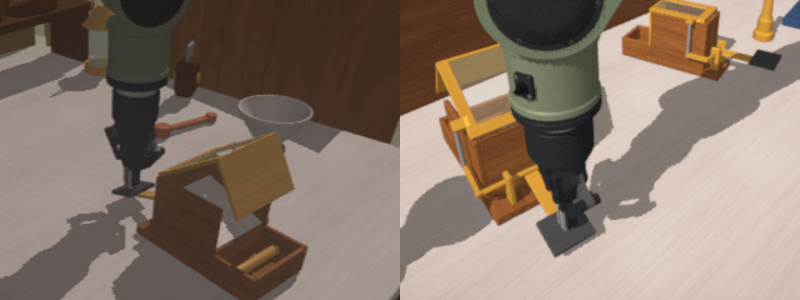

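At the stop: 22.7 N with no further travel. The lid is fully up and the pin is in the trough. Easing up at about 25 mm/s.

Call:
{"api": "apply_moves", "payload": {
  "commands": [
    {"travel":[0,0,-0.002],"twist":[0,0,0],"claw":0.0},
    {"travel":[0,0,-0.004],"twist":[0,0,0],"claw":0.0},
    {"travel":[0,0,-0.0065],"twist":[0,0,0],"claw":0.0},
    {"travel":[0,0,-0.009],"twist":[0,0,0],"claw":0.0},
    {"travel":[0,0,-0.0115],"twist":[0,0,0],"claw":0.0},
    {"travel":[0,0,-0.014],"twist":[0,0,0],"claw":0.0},
    {"travel":[0,0,-0.0165],"twist":[0,0,0],"claw":0.0},
    {"travel":[0,0,-0.019],"twist":[0,0,0],"claw":0.0},
    {"travel":[0,0,-0.0215],"twist":[0,0,0],"claw":0.0},
    {"travel":[0,0,-0.023],"twist":[0,0,0],"claw":0.0}
  ]
}}

```text
clock: 6.05
position: [0.5176, 0.2513, 0.0526]
tool_rot: [-3.141, -0.0, 1.432]
force: [-3.0, 1.2, 5.5]
grip_width: -0.0001
```

Call:
{"api": "apply_moves", "payload": {
  "commands": [
    {"travel":[0,0,-0.001],"twist":[0,0,0],"claw":0.0},
    {"travel":[0,0,-0.0025],"twist":[0,0,0],"claw":0.0},
    {"travel":[0,0,-0.004],"twist":[0,0,0],"claw":0.0},
    {"travel":[0,0,-0.0055],"twist":[0,0,0],"claw":0.0},
    {"travel":[0,0,-0.007],"twist":[0,0,0],"claw":0.0},
    {"travel":[0,0,-0.0085],"twist":[0,0,0],"claw":0.0},
    {"travel":[0,0,-0.01],"twist":[0,0,0],"claw":0.0},
    {"travel":[0,0,-0.012],"twist":[0,0,0],"claw":0.0},
    {"travel":[0,0,-0.014],"twist":[0,0,0],"claw":0.0},
    {"travel":[0,0,-0.016],"twist":[0,0,0],"claw":0.0}
  ]
}}

```text
clock: 7.05
position: [0.5178, 0.2511, 0.0684]
tool_rot: [-3.142, 0.0, 1.432]
force: [0.4, -0.3, -0.1]
grip_width: -0.0003
```

Call:
{"api": "apply_moves", "payload": {
  "commands": [
    {"travel":[0,0,-0.01],"twist":[0,0,0],"claw":0.0},
    {"travel":[0,0,-0.03],"twist":[0,0,0],"claw":0.0},
    {"travel":[0,0,-0.06],"twist":[0,0,0],"claw":0.0},
    {"travel":[0,0,-0.09],"twist":[0,0,0],"claw":0.0},
    {"travel":[0,0,-0.1],"twist":[0,0,0],"claw":0.0},
    {"travel":[0,0,-0.1],"twist":[0,0,0],"claw":0.0}
  ]
}}

```text
clock: 7.65
position: [0.5184, 0.2515, 0.1701]
tool_rot: [3.139, -0.001, 1.432]
force: [-0.2, -0.4, -0.4]
grip_width: -0.0002
```

```bash
python3 - <<'E'
from workcell import bot
import cv2,numpy as np
s=bot.observe();print(s["clock"],s["position"],s["force"],abs(s["qd"]).max())
a=bot.grab_frame("scene")["frame"][100:400,130:530];b=bot.grab_frame("side")["frame"][180:480,100:500]
cv2.imwrite("pics/p4.png",np.hstack([a,b]))
E
```

```text
7.65 [0.51843928 0.25145079 0.17010909] [-0.18957079 -0.41188409 -0.44624243] 0.03962558244566393
```

View pics/p4.png

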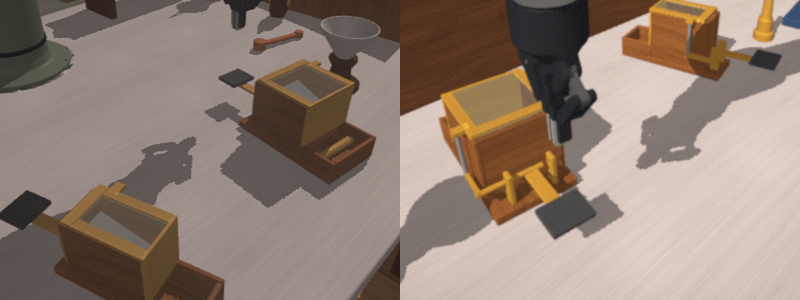

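```bash
python3 - <<'E'
from workcell import bot
import cv2,numpy as np,pickle
_,d=pickle.load(open("f0.pkl","rb"))
for n,b in(("scene",(400,160,483,245)),("side",(140,250,220,330)),("scene",(120,280,360,440))):
    x0,y0,x1,y1=b
    D=cv2.absdiff(bot.grab_frame(n)["frame"],d[n]["frame"])[y0:y1,x0:x1].max(2);print(n,(D>40).sum(),np.median(D))
for n in("scene","side"):
    im=bot.grab_frame(n)["frame"].astype(int);m=((im.max(2)<75)&(im.max(2)-im.min(2)<14)).astype(np.uint8)
    k,l,st,c=cv2.connectedComponentsWithStats(m)
    print(n,[c[i].round(1).tolist() for i in range(1,k) if 200<st[i,4]<2000])
E
```

```text
scene 83 4.0
side 0 9.0
scene 4735 5.0
scene [[365.7, 177.8], [153.7, 309.6]]
side [[198.7, 116.6], [465.0, 239.5], [272.9, 400.3]]
```

```bash
python3 - <<'E'
from workcell import bot
print(bot.job_done())
E
```

```text
the job is handed in; nothing more can be done
None
```

The hinge pin is out of the wide dispenser and lying in its trough, and both lids are shut. I handed the job in at about 8 s of the 32 s allowed.

- **Which dispenser:** the wide one is on the robot's left (+y). I measured its lid at about 0.122 m wide, against 0.072 m for the other.
- **Pressing:** I pushed the pedal down with closed fingers until it hit its stop. The force rose from 8 to 23 N over about 2 mm of travel at the bottom, below the 40 N limit. The pin had already rolled out before the stop was reached.
- **Easing up:** I raised the pedal at about 15–25 mm/s, so the lid came down softly, then lifted the fingers clear to 0.17 m.

**Last checks**
- **Wide dispenser:** the pedal pad is back at exactly its starting pixel in the scene view. The lid region in the side view shows no change from the start.
- **Narrow dispenser:** its pad is within about a pixel of where it started in both views, and the lid looks shut.
- **Disagreements:**
  - The wide pad's dark patch in the side view moved about 7 pixels. I think it merged with a shadow.
  - The area around the narrow box in the scene view had many changed pixels. I put that down to the arm's shadow having moved.
  - A few pixels (83) also changed around the wide lid in the scene view.
  - I did not check these causes separately.

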